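# Lay the breakfast tray for a boiled egg and coffee

### The job

Lay the breakfast tray for someone who will eat from your side of it: stand the egg cup in the middle of the plate and lower the egg gently into the egg cup, pointed end up; stand the coffee cup in the middle of its saucer with its handle to the right; and lay the spoon between plate and saucer, about midway and straight, handle towards you, flat on the tray. Leave the plate and saucer where they are on the tray, and do not disturb the honey jar.

Things in the scene. Friction and masses are not known exactly. Their poses are not given: they have to be found in the camera images.
- tray: Fixed wooden tray, 250 (x) by 370 (y) mm, origin under its middle. Its x axis points away from the robot (the eater sits on the -x side), its y axis to the left, so its right is -y. Floor top 8 mm above the origin; rails 22 mm high and 10 mm thick round the edge; at each y end a steel carrying handle up to 50 mm high. Turned by up to 0.1 rad.
- plate: White side plate, 140 mm across, rim 14 mm high, loose on one half of the tray (left or right), its centre about 100 mm from the tray's middle. Origin: centre of its underside. Flat inner floor of radius 44 mm, 5 mm above the origin, then sloping up to the rim. Its axes are parallel to the tray's.
- saucer: White saucer, 115 mm across, rim 13 mm high, loose on the other half of the tray, its centre about 100 mm from the tray's middle. Origin: centre of its underside. Flat inner floor of radius 29 mm, 5 mm above the origin, then sloping up to the rim. Its axes are parallel to the tray's.
- egg_cup: White egg cup, 48 mm high on a round foot 38 mm across; above 34 mm its outside is almost straight, 41 to 43 mm across (grasp it there). Origin: centre of its underside, z up. The bowl is open at the top, 37 mm inside; an egg rests on its rim.
- egg: Brown hen's egg (hard-boiled), 57 mm high, 44 mm across at its widest, 22 mm above the origin; 60 g. Origin: the tip of the blunt end; z points to the pointed end. It stands blunt end down in a hole of the egg rack, its origin about 14 mm above the worktop. In the egg cup it sits with its origin about 39 mm above the egg cup's origin.
- egg_rack: Fixed wooden egg rack, 114 by 114 mm, 20 mm high, with 2 by 2 round holes of 30 mm, 57 mm apart; three are empty. Origin: centre of its underside.
- mug: White espresso cup, brown inside, 51 mm high, 62 mm across the body at the rim and 43 mm across the foot, with one handle. Origin: centre of the underside of the whole outline, handle included: the round body's axis lies at y = +14.5 mm in its frame, the handle points to -y and ends at y = -46 mm. z up. Grasp the body across x, near the rim.
- spoon: Steel egg spoon, 128 mm long, along its x axis. Origin: under the middle of the bowl (26 mm wide, at the +x end); the spoon reaches from x = -113 mm (end of the handle) to x = +13 mm. The handle is straight, 9 mm wide, 4.5 mm thick, its top 8.5 mm above the surface, from x = -105 to -35 mm; grasp it at x = -55 mm. Lies flat on the worktop. (A fork at the back is not needed.)
- honey_jar: Jar of honey with a red lid, 65 mm across, 100 mm high, loose bystander on the right; origin: centre of its underside.

How it is judged (in metres and radians):
At the end, for the whole second after the job is handed in: All released, at rest: egg cup upright on plate within 18 mm of its middle; egg upright in it (0.35 rad); coffee cup upright on saucer, 13 mm, handle to tray's right (0.45 rad); spoon flat on tray, bowl within 22 mm of tray's centre line, 8 to 88 mm behind its middle, straight (0.26 rad) (horizontal distance between egg_cup and plate below 0.018 m and z of egg_cup in the frame of plate between 0.001 and 0.009 m and angle between each of egg_cup, mug's own z axis and vertical below 0.12 rad and horizontal distance between egg and egg_cup below 0.01 m and z of egg in the frame of egg_cup between 0.033 and 0.045 m and angle between egg's own z axis and vertical below 0.35 rad and x of mug in the frame of saucer between -0.014 and 0.014 m and y of mug in the frame of saucer between -0.0275 and -0.0015 m and z of mug in the frame of saucer between 0.001 and 0.009 m and angle between the y axis of mug and the y axis of tray, either way round below 0.45 rad and y of spoon in the frame of tray between -0.022 and 0.022 m and x of spoon in the frame of tray between 0.008 and 0.088 m and z of spoon in the frame of tray between 0.004 and 0.012 m and angle between spoon's own z axis and vertical below 0.1 rad and angle between the x axis of spoon and the x axis of tray, either way round below 0.26 rad and linear speed of each of egg_cup, egg, mug, spoon below 0.02 m/s); the robot touches nothing.
It fails at once if the egg is dropped (falls free at over 0.6 m/s, about 2 cm) (contact force between egg and the fingers below 0.05 N and contact force between egg and anything else below 0.05 N and linear speed of egg above 0.6 m/s).
It fails at once if the egg is banged or pressed into its cup (over 25 N) (contact force between egg and egg_cup above 25 N).
It fails at once if the plate or the saucer is pushed more than 25 mm (distance of any of plate, saucer from where it was at the start of the episode above 0.025 m).
It fails at once if the honey jar is disturbed (moved more than 25 mm) (distance of honey_jar from where it was at the start of the episode above 0.025 m).
It also fails if it takes over 109 s, if anything falls off the work surface, if the arm or the gripper's body presses on something with over 40 N, if the wrist force passes 120 N, or if a joint passes its speed limit or range.

### The arm

A 7-joint arm with a two-finger parallel gripper is mounted at the origin on a cart in front of the work surface, level with it; the furniture and walls round the work are solid. World frame = base frame: x ahead of the robot, y to its left, z up, the work surface at z = 0. Lengths are in mm, angles in rad, forces in N, time in s.
With the tool pointing down it reaches from about 400 to 875 mm from the base axis. Payload 4.4 kg.
Tool frame: the origin (TCP) lies midway between the tips of the shut fingers; the grasp point (between the pads) lies 19 mm behind it (ctrl.grip_point_offset is the distance from the TCP to the grasp point, in mm); z points along the fingers, y is the line along which they close (so a half turn about z gives the same grasp; the last joint's range is limited). The gripper opens to 85 mm and grips with 20 to 120 N. Pads are 22 mm wide; open, the fingers measure 114 mm over their backs; the gripper's body (76 mm by 85 mm) begins 54 mm behind the grasp point. The pads swing forward as they close: fully open they stand 13 mm farther back than shut.
Start: joints at [1.138, 0.628, 0.038, 1.517, -0.027, 0.996, -0.02], TCP at [233.138, -606.766, 231.313] pointing down, gripper open.
Joint ranges: [-3.06, 3.06], [-0.37, 2.12], [-1.25, 1.32], [0.18, 2.47], [-1.1, 4.24], [0.23, 1.98], [-2.94, 2.94]. Speed limits (rad/s): [2.57, 2.57, 3.14, 3.14, 3.14, 3.14, 3.14].

### API

Orientations are given as [roll, pitch, yaw] about the fixed x, y, z axes, in that order (R = Rz(yaw) Ry(pitch) Rx(roll)).
In Python, from cell import ctrl, vision gives the robot as it stands (ctrl), with the cameras (vision).
- The arm moves only by the tool move_tool, called after ">>>" as a command line: name --argument value ..., lists and objects as JSON in quotes. Schema: {"type":"object","properties":{"offsets":{"type":"array","items":{"type":"number"},"minItems":7,"maxItems":84},"only":{"type":"string"},"quiet":{"type":"boolean"},"lines":{"type":"string"}},"required":["offsets"],"additionalProperties":false}. offsets is one flat list of numbers that holds 1 to 12 rows one after another, with no inner brackets; each row has 7 numbers: dx, dy, dz in mm, then a rotation vector rx, ry, rz in rad, then the finger opening in mm; each row shifts and turns the commanded pose from where the row before left it, along the tool's axes as they then stand; what a row does not reach is not made up. A row lasts 1/10 s, in which the tool goes at most 50 mm and 0.15 rad, less where a joint would pass 70% of its speed; a pose out of reach is approached as far as the arm can. The fingers move at their own pace and stop on an object; the grip force is fixed at half the most. Time passes only in rows, so rows that do not move let the fingers close. The tool returns the time, the measured TCP pose, the force, the opening and the grip force at its end. only (a regular expression) keeps the lines of the reply that match it, lines (a string "A,B") keeps lines A to B, and quiet returns only ok. Input that does not fit is refused with a message, and nothing moves.
- ctrl.read_state(): the state, without advancing time (a new reading comes with each control period).
- vision.get_image(name): name is "scene" or "top" or "wrist"; returns the picture (384x512x3 uint8, blue, green, red); there is no depth.
- vision.calibration(name): a dict with "fx", "fy", "cx", "cy" (pixels), "k1" (the pictures are not rectified: a ray, as slopes to the right and down, at radius r is drawn at 1 + k1 r^2 times it, then the intrinsics apply), "rvec" (rotation vector, rad) and "tvec" (3), from world to camera coordinates, as OpenCV has them; the wrist camera has in their place "hand_eye" (4x4, takes a point from camera to tool coordinates, whose origin is the TCP and whose axes are the flange's). Camera axes: x right, y down, z forward; pixel columns grow to the right and rows downward; lengths in mm; the calibration is good to about 2 mm. A picture is of the moment at which its call begins: read the wrist's pose just before it. calibration takes no time and is no camera call.
- ctrl.finish_job(): hands the job in; it is judged then, once.
The state is a dict: "clock": time; "qpos": joint angles; "qd": joint speeds; "tau": joint torques, N m; "eef_pos": TCP position; "tool_rot": TCP orientation; "force": force on the tool from outside, world axes, zero at the start; "torque": the same for the moment, N m; "width": finger opening in mm; "gripper_force": force on a finger pad.
Only numpy, scipy, OpenCV 4.12 (cv2) and the standard library are available. Lean on these libraries where they do the work, as an engineer would, in place of code of your own. Each camera call takes 0.05 s, during which the arm holds its last target. There are 200 camera calls.

## Working session

There is one attempt and no reset: what is moved stays moved. The work goes in short steps, Python scripts to look and compute and a tool call to move; the robot and the scene stay as the last step left them, time stands still between calls to the robot, and variables do not carry over. Pictures are saved under pics/ and viewed, at most 17 in all, crops included, and the job is handed in when it is done.

```bash
ls; mkdir -p pics
```

Run:
```python
from cell import ctrl, vision
import cv2
s=ctrl.read_state();print(s)
for n in("scene","top","wrist"):
    im=vision.get_image(n);cv2.imwrite(f"pics/{n}0.png",im);print(n,vision.calibration(n))
```

```text
cell.py
pics
{'clock': 0.0, 'qpos': array([ 1.13821097,  0.6293442 ,  0.03844732,  1.51839402, -0.02696367,
        0.99624657, -0.02001313]), 'qd': array([ 3.37402238e-05,  2.84304820e-03,  1.52386754e-03,  1.98520317e-05,
       -2.95214315e-04, -7.51749658e-04, -4.28198986e-05]), 'tau': array([-1.52585944e-03, -5.63413095e+01,  1.22581422e+00, -1.93448031e+01,
        1.09946533e-02,  1.05051047e-02,  6.39100293e-06]), 'eef_pos': array([ 232.89170072, -606.17998621,  230.38209669]), 'tool_rot': array([-3.13971951e+00,  5.85272736e-05,  3.66787121e-01]), 'force': array([ 0.41283897, -1.7574297 ,  0.4896169 ]), 'torque': array([-0.01540879, -0.00300844, -0.03923671]), 'gripper_force': 0.0, 'width': 84.65205332517134}
scene {'fx': 471.9534866694273, 'fy': 471.9534866694273, 'cx': 257.0414075968281, 'cy': 190.56391635513995, 'k1': -0.18470020100579093, 'rvec': array([ 0.20015081,  2.80621557, -1.30227917]), 'tvec': array([ 492.08117065,   16.5765333 , 1526.17160928])}
top {'fx': 414.75856431581406, 'fy': 414.75856431581406, 'cx': 252.15845398097795, 'cy': 197.40668284348737, 'k1': 0.004911171615892228, 'rvec': array([ 2.12567298, -2.17738876,  0.11555906]), 'tvec': array([ -13.58865623,  483.79498196, 1195.01176797])}
wrist {'fx': 316.7538548329495, 'fy': 316.7538548329495, 'cx': 257.0924567417471, 'cy': 196.85674911866778, 'k1': -0.039709469706867805, 'hand_eye': array([[-7.56440728e-05, -9.44508325e-01, -3.28487471e-01,
         8.54067236e+01],
       [ 9.99999780e-01,  1.44827062e-04, -6.46704793e-04,
         4.95803403e-01],
       [ 6.58391936e-04, -3.28487448e-01,  9.44508106e-01,
        -1.41451689e+02],
       [ 0.00000000e+00,  0.00000000e+00,  0.00000000e+00,
         1.00000000e+00]])}
```

View pics/top0.png

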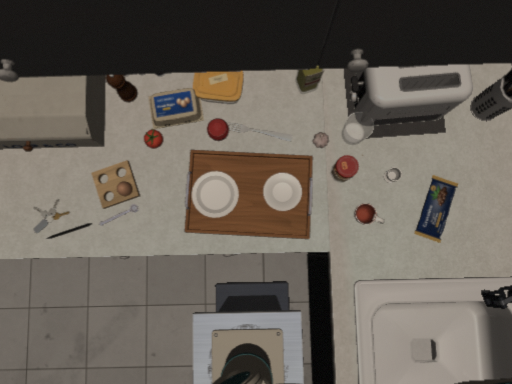

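View pics/scene0.png

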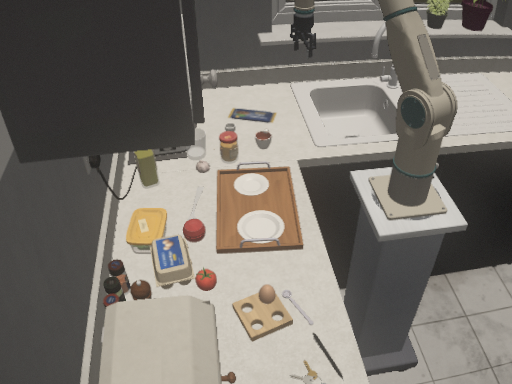

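The top view shows the plate at (214,193), the saucer at (282,192), the egg at (124,188) and the spoon at (120,215) with its bowl end at (133,209). The coffee cup is at (366,213) with its handle towards lower right, the egg cup at (393,174) and the honey jar at (345,167). The scene view confirms this.

Create h.py:
```python
import numpy as np, cv2
from scipy.spatial.transform import Rotation as R
from cell import ctrl, vision
def T_tool(s):
    T=np.eye(4);T[:3,:3]=R.from_euler('xyz',s['tool_rot']).as_matrix();T[:3,3]=s['eef_pos'];return T
def cam(n,s=None):
    c=vision.calibration(n)
    if n=='wrist': M=T_tool(s)@c['hand_eye']
    else:
        M=np.eye(4);M[:3,:3]=cv2.Rodrigues(c['rvec'])[0];M[:3,3]=c['tvec'];M=np.linalg.inv(M)
    K=np.array([[c['fx'],0,c['cx']],[0,c['fy'],c['cy']],[0,0,1]])
    return K,np.array([c['k1'],0,0,0.]),M
def rays(px,C):
    K,d,M=C
    u=cv2.undistortPoints(np.array(px,float).reshape(-1,1,2),K,d).reshape(-1,2)
    v=np.c_[u,np.ones(len(u))]@M[:3,:3].T
    return M[:3,3],v/np.linalg.norm(v,axis=1)[:,None]
def onz(px,C,z):
    o,v=rays(px,C);z=np.broadcast_to(z,len(v));return o+v*((z-o[2])/v[:,2])[:,None]
def tri(obs): # [(px,C),...] -> point, residual mm
    A=np.zeros((3,3));b=np.zeros(3);L=[]
    for p,C in obs:
        o,v=rays([p],C);P=np.eye(3)-np.outer(v[0],v[0]);A+=P;b+=P@o;L.append((o,P))
    x=np.linalg.solve(A,b);return x,[round(float(np.linalg.norm(P@(x-o))),1) for o,P in L]
def proj(pts,C):
    K,d,M=C;W=np.linalg.inv(M)
    return cv2.projectPoints(np.array(pts,float).reshape(-1,1,3),cv2.Rodrigues(W[:3,:3])[0],W[:3,3],K,d)[0].reshape(-1,2)
def snap(n,f=None):
    s=ctrl.read_state();im=vision.get_image(n)
    if f: cv2.imwrite(f'pics/{f}.png',im);np.save(f'pics/{f}.npy',np.r_[s['eef_pos'],s['tool_rot']])
    return im,cam(n,s)
def load(n,f):
    a=np.load(f'pics/{f}.npy');return cv2.imread(f'pics/{f}.png'),cam(n,dict(eef_pos=a[:3],tool_rot=a[3:]))
```

Run:
```python
from h import *
C=cam('top')
np.set_printoptions(precision=0,suppress=True)
for n,p,z in [('plate',(214.5,193),14),('saucer',(282.5,192),13),('egg',(124,188),45),('spoonbowl',(133,209),5),('mug',(366,213),51),('eggcup',(393,174),48),('jar',(346,167),100),('tray',(190,152),22),('tray',(313,157),22),('tray',(310,237),22),('tray',(186,234),22)]:
    print(n,onz([p],C,z)[0])
t=cv2.imread('pics/top0.png');a=cv2.resize(t[140:250,330:470],None,fx=4,fy=4,interpolation=2);b=cv2.resize(t[150:240,85:200],None,fx=4,fy=4,interpolation=2)
c=np.zeros((440,460,3),np.uint8);c[:360]=b;
w=cv2.imread('pics/wrist0.png')
o=np.zeros((600,800,3),np.uint8);o[:300,:382]=cv2.resize(a,(382,300));o[:300,400:783]=cv2.resize(b,(383,300));o[300:600,:400]=cv2.resize(w,(400,300))
cv2.imwrite('pics/m0.png',o)
```

```text
plate [501.  88.  14.]
saucer [ 499. -116.   13.]
egg [519. 350.  45.]
spoonbowl [460. 335.   5.]
mug [ 427. -351.   51.]
eggcup [ 539. -437.   48.]
jar [ 554. -290.  100.]
tray [627. 159.  22.]
tray [ 602. -210.   22.]
tray [ 363. -192.   22.]
tray [381. 172.  22.]
```

View pics/m0.png

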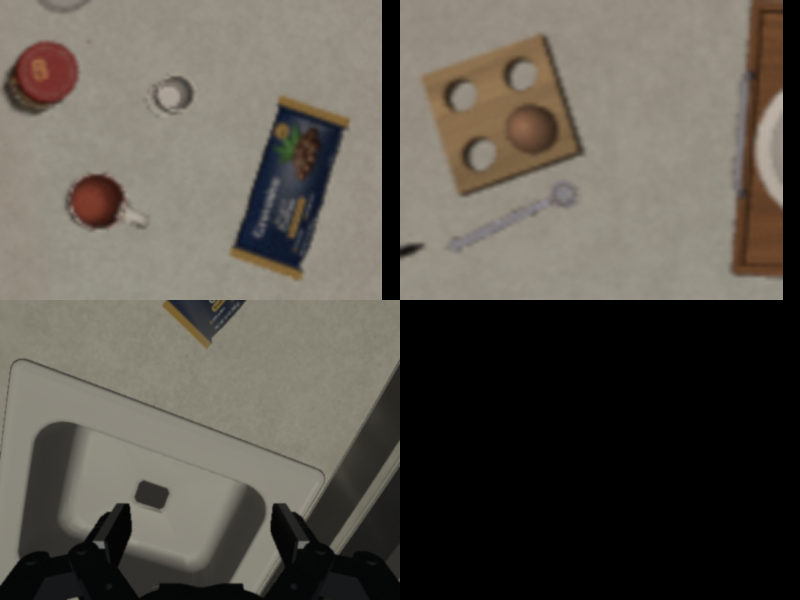

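The close-up shows the egg cup (open ring), the coffee cup with its handle towards -y and slightly towards the robot, the egg in the rack's near-right hole, and the spoon with its bowl towards the tray. Next I move the wrist camera over the cups.

>>> move_tool --offsets '[25,-20,0,0,0,0.122,85,25,-20,0,0,0,0.122,85,25,-20,0,0,0,0.123,85,40,-30,0,0,0,0,85,40,-30,0,0,0,0,85,30,-20,0,0,0,0,85,0,0,0,0,0,0,85]'

```text
clock: 0.85
eef_pos: [407.7, -445.2, 230.8]
tool_rot: [-3.138, -0.004, 0.01]
force: [0.5, -0.5, 0.4]
width: 84.9
gripper_force: 0.0
```

Run:
```python
from h import *
im,C=snap('wrist','w1');print(ctrl.read_state()['eef_pos'],ctrl.read_state()['tool_rot'])
```

```text
[ 404.18646302 -447.98827325  230.90598951] [-3.14000482e+00 -8.74493072e-04  6.20367139e-03]
```

View pics/w1.png

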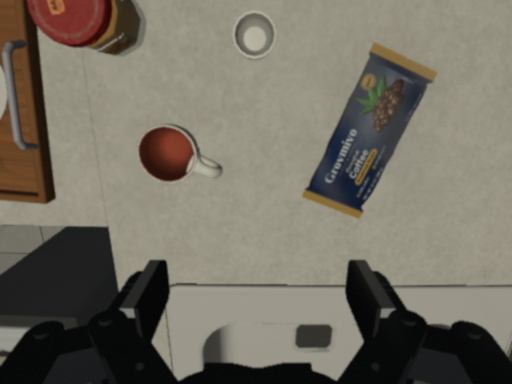

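The egg cup's rim is centred at (254,36). The coffee cup's rim is at (168,154) with the handle end at (218,170), and the jar is at upper left, clear of both. I'll take a second view from over the egg cup.

>>> move_tool --offsets '[45,-4,0,0,0,0.006,85,45,-4,0,0,0,0,85,40,-3,0,0,0,0,85,5,0,0,0,0,0,85,0,0,0,0,0,0,85]'

```text
clock: 1.4
eef_pos: [535.8, -440.8, 230.3]
tool_rot: [-3.142, 0.002, -0.006]
force: [-1.4, -0.3, 0.2]
width: 85.0
gripper_force: 0.0
```

Run:
```python
from h import *
import cv2
im,C=snap('wrist','w2')
s=ctrl.read_state();print(s['eef_pos'],s['tool_rot'])
out=[]
for f in('w1','w2'):
    im,C=load('wrist',f)
    b=cv2.GaussianBlur(im,(3,3),0)
    e=cv2.Canny(b,40,100)
    v=np.hstack([im,cv2.cvtColor(e,8)])
    out.append(cv2.resize(v,(800,300)))
cv2.imwrite('pics/m1.png',np.vstack(out))
```

```text
[ 534.19023855 -441.65863237  230.64007067] [ 3.14110182e+00  2.44895915e-03 -7.90075922e-03]
```

View pics/m1.png

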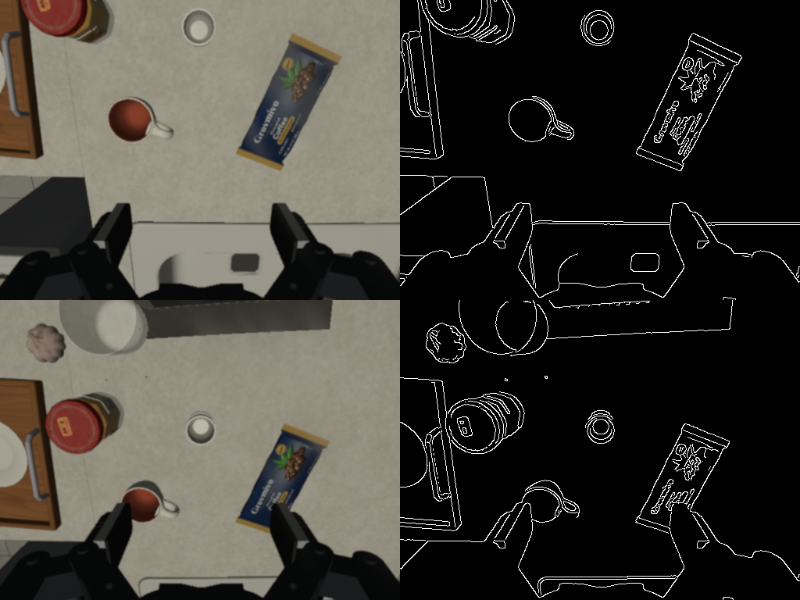

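Run:
```python
from h import *
np.set_printoptions(precision=1,suppress=True)
def ring(im,c,r):
    e=cv2.Canny(cv2.GaussianBlur(im,(3,3),0),40,100)
    m=np.zeros_like(e);cv2.circle(m,c,r,255,-1);e=cv2.dilate(e&m,np.ones((3,3)))
    k=max(cv2.findContours(e,cv2.RETR_EXTERNAL,2)[0],key=cv2.contourArea);return cv2.fitEllipse(k)
i1,C1=load('wrist','w1');i2,C2=load('wrist','w2')
E1=ring(i1,(254,36),30);E2=ring(i2,(257,163),30);print(E1,E2)
print('eggcup tri',tri([(E1[0],C1),(E2[0],C2)]),onz([E1[0]],C1,48),onz([E2[0]],C2,48))
def brown(im,box):
    x0,y0,x1,y1=box;h=cv2.cvtColor(im,cv2.COLOR_BGR2HSV)
    m=((h[...,0]<12)|(h[...,0]>172))&(h[...,1]>110)&(h[...,2]>40);z=np.zeros(m.shape,np.uint8);z[y0:y1,x0:x1]=m[y0:y1,x0:x1]*255
    k=max(cv2.findContours(z,cv2.RETR_EXTERNAL,2)[0],key=cv2.contourArea);return cv2.fitEllipse(cv2.convexHull(k))
M1=brown(i1,(120,110,215,200));it=cv2.imread('pics/top0.png');Mt=brown(it,(350,195,390,235));Ct=cam('top')
print(M1,Mt,'mug tri',tri([(M1[0],C1),(Mt[0],Ct)]),onz([M1[0]],C1,50),onz([Mt[0]],Ct,50))
# handle end in w1, w2 ; threshold bright
hd=tri([((219,171),C1),((226,262),C2)]);print('handle end tri approx',hd)
for z in(20,40):print(onz([(219,171)],C1,z),onz([(226,262)],C2,z))
# handle: white blob right of rim
for im,b,n in((i1,(196,140,232,190),1),(i2,(205,235,240,280),2)):
    v=cv2.cvtColor(im,6)[b[1]:b[3],b[0]:b[2]];print(np.median(v),v.max())
```

```text
((252.57156372070312, 35.35374069213867), (44.95561218261719, 48.259666442871094), 177.4231719970703) ((256.0229797363281, 162.3167724609375), (37.49314498901367, 46.930259704589844), 177.17526245117188)
eggcup tri (array([ 542.5, -439.2,   30.5]), [0.5, 0.5]) [[ 540. -439.   48.]] [[ 546.6 -439.8   48. ]]
((166.10592651367188, 153.47706604003906), (50.607357025146484, 56.15819549560547), 127.80545806884766) ((365.17724609375, 213.0812530517578), (18.022403717041016, 18.477279663085938), 132.0976104736328) mug tri (array([ 427.6, -349.8,   47.9]), [0.1, 0.1]) [[ 428.1 -350.3   50. ]] [[ 427.3 -349.3   50. ]]
handle end tri approx (array([ 395.7, -397.6,   -5.9]), [0.0, 0.0])
[[ 402.3 -400.8   20. ]] [[ 411.2 -400.6   20. ]]
[[ 407.4 -403.3   40. ]] [[ 423.1 -402.9   40. ]]
149.0 180
144.0 171
```

Run:
```python
from h import *
np.set_printoptions(precision=1,suppress=True)
i2,C2=snap('wrist','w2');s=ctrl.read_state();print(s['eef_pos'],s['qd'])
def ring(im,c,r):
    e=cv2.Canny(cv2.GaussianBlur(im,(3,3),0),40,100)
    m=np.zeros_like(e);cv2.circle(m,c,r,255,-1);e=cv2.dilate(e&m,np.ones((3,3)))
    k=max(cv2.findContours(e,cv2.RETR_EXTERNAL,2)[0],key=cv2.contourArea);return cv2.fitEllipse(k)
i1,C1=load('wrist','w1')
E1=ring(i1,(254,36),30);E2=ring(i2,(257,167),30);Ct=cam('top');it=cv2.imread('pics/top0.png')[150:200,370:420]
Et=ring(cv2.resize(it,None,fx=4,fy=4,interpolation=2),(92,96),50);pt=((Et[0][0]+.5)/4-.5+370,(Et[0][1]+.5)/4-.5+150);print(E1,E2,Et,pt)
print(onz([E1[0]],C1,48),onz([E2[0]],C2,48),onz([pt],Ct,48),tri([(E1[0],C1),(E2[0],C2)]),tri([(pt,Ct),(E2[0],C2)]))
c=np.vstack([cv2.resize(i1[130:190,140:240],(600,360),interpolation=2)[:, :400],])
o=np.zeros((500,800,3),np.uint8);o[:240,:400]=cv2.resize(i1[130:190,140:240],(400,240),interpolation=2);o[:240,400:]=cv2.resize(i2[225:285,150:250],(400,240),interpolation=2)
o[240:480,:240]=cv2.resize(i1[5:65,222:282],(240,240),interpolation=2);o[240:480,250:490]=cv2.resize(i2[132:192,226:286],(240,240),interpolation=2)
cv2.imwrite('pics/m2.png',o)
```

```text
[ 533.5 -442.   231. ] [ 0. -0.  0.  0. -0. -0. -0.]
((252.57156372070312, 35.35374069213867), (44.95561218261719, 48.259666442871094), 177.4231719970703) ((256.0531005859375, 160.68325805664062), (37.17514419555664, 46.55818557739258), 1.7479621171951294) ((92.39991760253906, 98.44652557373047), (50.54425048828125, 62.981231689453125), 75.28907775878906) (392.72497940063477, 174.23663139343262)
[[ 540. -439.   48.]] [[ 546.4 -440.8   48. ]] [[ 538.7 -435.9   48. ]] (array([ 542.5, -439.7,   30.8]), [1.0, 1.0]) (array([ 542.1, -441.2,   30.5]), [0.6, 0.6])
```

View pics/m2.png

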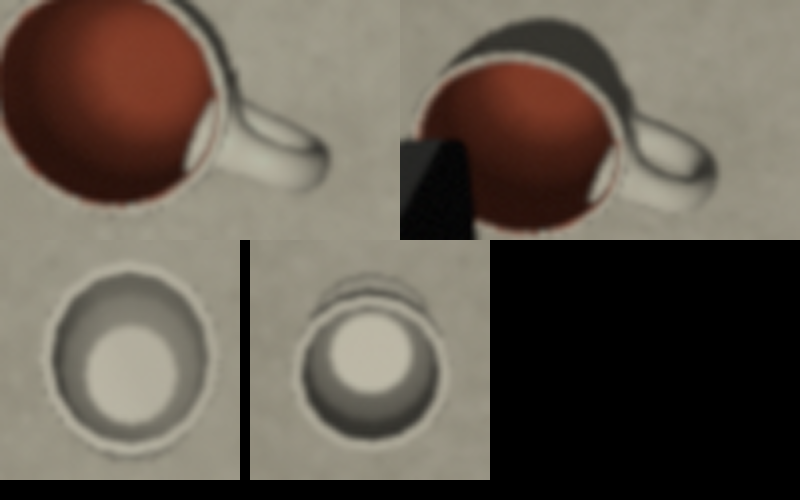

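The coffee cup's handle ends at (221,171) in view 1 and (229,269) in view 2. The egg cup's rim is centred at (254.7,35.2) and (256.3,164.0); the ellipse fit in view 2 was pulled off by the foot.

Run:
```python
from h import *
np.set_printoptions(precision=1,suppress=True)
i1,C1=load('wrist','w1');i2,C2=load('wrist','w2');Ct=cam('top')
a,b=(254.2,35.2),(256.3,164)
print(tri([(a,C1),(b,C2)]),onz([a],C1,48),onz([b],C2,48))
h=tri([((221.2,171.2),C1),((228.7,268.7),C2)]);print('handle',h)
d=h[0][:2]-[427.8,-349.9];print(np.linalg.norm(d),np.arctan2(d[0],-d[1]))
# tray, plate, saucer from top
it=cv2.imread('pics/top0.png')[130:250,170:330];g=cv2.resize(it,None,fx=4,fy=4,interpolation=2)
h=cv2.cvtColor(g,cv2.COLOR_BGR2HSV);m=cv2.inRange(h,(4,90,30),(20,255,200));m=cv2.morphologyEx(m,cv2.MORPH_CLOSE,np.ones((9,9)))
k=max(cv2.findContours(m,cv2.RETR_EXTERNAL,2)[0],key=cv2.contourArea);r=cv2.minAreaRect(k)
f=lambda p:(np.array(p)+.5)/4-.5+[170,130]
P=onz(f(cv2.boxPoints(r)),Ct,22);print('tray corners',P,P.mean(0))
for i in range(4):
    e=P[(i+1)%4]-P[i];print(np.linalg.norm(e),np.arctan2(e[1],e[0]))
fill=np.zeros_like(m);cv2.drawContours(fill,[k],-1,255,-1)
w=cv2.inRange(h,(0,0,120),(180,70,255))&fill
for k in cv2.findContours(w,cv2.RETR_EXTERNAL,2)[0]:
    if cv2.contourArea(k)>5000:
        e=cv2.fitEllipse(cv2.convexHull(k));print(e,onz([f(e[0])],Ct,13.5),'diam',np.mean(e[1])/4)
```

```text
(array([ 541.2, -440.7,   40.8]), [0.3, 0.3]) [[ 540.1 -440.5   48. ]] [[ 542.9 -441.    48. ]]
handle (array([ 404.1, -404.7,   27.8]), [0.4, 0.4])
59.70085964512634 -0.4078185330665239
tray corners [[ 387.3  177.1   22. ]
 [ 636.3  163.    22. ]
 [ 606.  -210.6   22. ]
 [ 359.4 -187.7   22. ]] [497.3 -14.5  22. ]
249.38332457003648 -0.05654325389022707
374.8562538638846 -1.6517338235949768
247.66625954487142 3.0489266595364186
365.8724187260917 1.494395676480906
((450.02764892578125, 246.6968231201172), (153.8470458984375, 156.18670654296875), 99.5013427734375) [[ 501.4 -115.1   13.5]] diam 38.75421905517578
((180.2332305908203, 257.2994689941406), (186.50973510742188, 189.5931854248047), 69.80154418945312) [[498.5  87.1  13.5]] diam 47.01286506652832
```

The egg cup is at (541,-440.5) with its rim at about 41–48 mm. The coffee cup's axis is at (428,-350) with yaw -0.41, and its handle tip is 60 mm from the axis, which matches the text. I'll descend on the egg cup and grip it.

>>> move_tool --offsets '[4,-1,45,0,0,0,85,4,-1,45,0,0,0,85,0,0,45,0,0,0,85,0,0,40,0,0,0,85,0,0,25,0,0,0,85,0,0,11,0,0,0,85,0,0,0,0,0,0,85,0,0,0,0,0,0,85]'

```text
clock: 2.3
eef_pos: [544.2, -439.9, 22.0]
tool_rot: [3.14, -0.002, -0.007]
force: [-0.3, 0.5, 0.5]
width: 84.8
gripper_force: 0.0
```

>>> move_tool --offsets '[-3,0,2,0,0,0,60,0,0,0,0,0,0,48,0,0,0,0,0,0,30,0,0,0,0,0,0,30,0,0,0,0,0,0,30,0,0,0,0,0,0,30,0,0,0,0,0,0,30,0,0,0,0,0,0,30]'

```text
clock: 3.1
eef_pos: [541.7, -439.0, 19.7]
tool_rot: [3.14, -0.001, -0.006]
force: [-1.3, 0.3, 5.4]
width: 40.0
gripper_force: 59.8
```

>>> move_tool --offsets '[0,0,-20,0,0,0,30,0,0,-40,0,0,0,30,0,0,-45,0,0,0,30,0,0,-45,0,0,0,30,-5,-30,-30,0,0,0,30,-10,-40,0,0,0,0,30,-10,-45,0,0,0,0,30,-10,-45,0,0,0,0,30,-10,-45,0,0,0,0,30,-10,-45,0,0,0,0,30,-10,-45,0,0,0,0,30,-10,-45,0,0,0,0,30]'

```text
clock: 4.3
eef_pos: [467.6, -96.1, 198.5]
tool_rot: [-3.141, -0.001, -0.006]
force: [0.5, 0.9, -0.6]
width: 39.6
gripper_force: 60.6
```

>>> move_tool --offsets '[-10,-40,0,0,0,0,30,-5,-25,0,0,0,0,30,0,-15,0,0,0,0,30,0,0,0,0,0,0,30,0,0,0,0,0,0,30,0,0,0,0,0,0,30]'

```text
clock: 4.9
eef_pos: [453.9, -19.2, 198.4]
tool_rot: [3.141, -0.0, -0.008]
force: [-0.2, 0.6, -0.8]
width: 39.9
gripper_force: 60.7
```

Run:
```python
from h import *
snap('wrist','w3');s=ctrl.read_state();print(s['eef_pos'],s['width'],s['qd'])
```

```text
[453.88115106 -19.23331018 198.34910183] 39.848571425562184 [ 0.00373815  0.00203626 -0.00414167  0.00057429 -0.00086513  0.00039062
 -0.00268901]
```

View pics/w3.png

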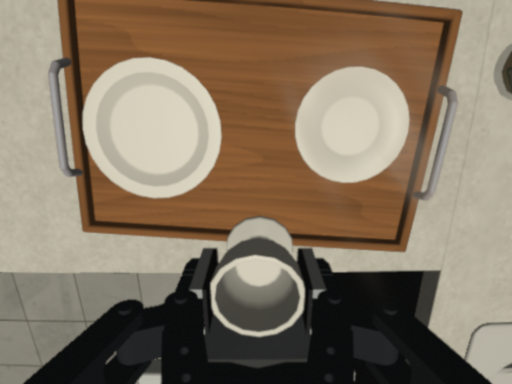

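The egg cup is held. The plate is at (152,128), the saucer at (352,125), and the whole tray floor is visible. I'll take a second view 40 mm on for heights.

>>> move_tool --offsets '[20,-30,0,0,0,0,30,10,-20,0,0,0,0,30,0,0,0,0,0,0,30,0,0,0,0,0,0,30,0,0,0,0,0,0,30]'

```text
clock: 5.45
eef_pos: [483.5, 30.4, 198.2]
tool_rot: [3.141, 0.001, -0.008]
force: [-0.1, -0.6, -0.5]
width: 40.1
gripper_force: 60.7
```

Create plates.py:
```python
from h import *
np.set_printoptions(precision=1,suppress=True)
def els(im):
    h=cv2.cvtColor(im,cv2.COLOR_BGR2HSV)
    w=cv2.inRange(h,(0,0,130),(180,60,255))
    brown=cv2.inRange(h,(3,90,20),(22,255,220));brown=cv2.morphologyEx(brown,cv2.MORPH_CLOSE,np.ones((5,5)))
    k=max(cv2.findContours(brown,cv2.RETR_EXTERNAL,2)[0],key=cv2.contourArea)
    f=np.zeros_like(w);cv2.drawContours(f,[cv2.convexHull(k)],-1,255,-1)
    m=cv2.morphologyEx(w&f,cv2.MORPH_OPEN,np.ones((9,9)))
    r=[cv2.fitEllipse(cv2.convexHull(c)) for c in cv2.findContours(m,cv2.RETR_EXTERNAL,2)[0] if cv2.contourArea(c)>4000]
    q=cv2.approxPolyDP(cv2.convexHull(k),12,True)
    return sorted(r,key=lambda e:e[0][0]),q.reshape(-1,2)
```

Run:
```python
from plates import *
snap('wrist','w4')
a,A=load('wrist','w3');b,B=load('wrist','w4')
ra,qa=els(a);rb,qb=els(b);print(qa.tolist(),qb.tolist())
for e in ra+rb:print(e)
print(onz(qa,A,22));print(onz(qb,B,22))
for e,f in zip(ra,rb):print(tri([(e[0],A),(f[0],B)]),onz([e[0]],A,13.5),onz([f[0]],B,13.5))
```

```text
[[461, 11], [403, 251], [83, 230], [58, 0]] [[115, 14], [505, 46], [442, 271], [131, 254]]
((151.49488830566406, 127.31459045410156), (132.55157470703125, 146.32765197753906), 138.8255157470703)
((351.6389465332031, 124.1160659790039), (110.0245361328125, 119.88262176513672), 39.407470703125)
((202.4264678955078, 155.81370544433594), (130.87960815429688, 138.36196899414062), 125.32269287109375)
((396.8265075683594, 152.9626922607422), (102.10980987548828, 116.72257995605469), 46.74413299560547)
[[ 605.7 -205.4   22. ]
 [ 362.1 -185.1   22. ]
 [ 391.3  175.7   22. ]
 [ 617.5  158.1   22. ]]
[[ 633.8  156.8   22. ]
 [ 606.4 -203.8   22. ]
 [ 364.  -186.5   22. ]
 [ 390.4  175.    22. ]]
(array([502.4,  86.2,  18.8]), [0.0, 0.0]) [[501.9  87.9  13.5]] [[501.3  87.1  13.5]]
(array([ 503.9, -114.3,   18.4]), [0.0, 0.0]) [[ 503.3 -115.8   13.5]] [[ 502.9 -116.5   13.5]]
```

The tray is centred at (498.6,-14.8) with yaw -0.076. The plate is at (501.6,87.5) and the saucer at (503,-116), both rims triangulating close to the expected height. I'll lower the egg cup onto the plate.

>>> move_tool --offsets '[10,-30,0,0,0,0,30,8,-27,10,0,0,0,30,0,0,40,0,0,0,30,0,0,40,0,0,0,30,0,0,40,0,0,0,30,0,0,20,0,0,0,30,0,0,8,0,0,0,30,0,0,0,0,0,0,30,0,0,0,0,0,0,30,0,0,0,0,0,0,30]'

```text
clock: 6.5
eef_pos: [503.6, 88.9, 41.7]
tool_rot: [-3.141, -0.003, -0.007]
force: [0.8, 0.4, -1.5]
width: 39.9
gripper_force: 60.7
```

>>> move_tool --offsets '[-2,1,3,0,0,0,30,0,0,2.5,0,0,0,30,0,0,1.5,0,0,0,30,0,0,1,0,0,0,30,0,0,0,0,0,0,30,0,0,0,0,0,0,30]'

```text
clock: 7.1
eef_pos: [500.6, 87.9, 32.6]
tool_rot: [-3.141, -0.0, -0.006]
force: [-1.1, -0.9, 4.7]
width: 40.2
gripper_force: 61.1
```

>>> move_tool --offsets '[0,0,0,0,0,0,50,0,0,0,0,0,0,70,0,0,0,0,0,0,85,0,0,0,0,0,0,85,0,0,-20,0,0,0,85,0,0,-45,0,0,0,85,0,0,-45,0,0,0,85,0,0,-45,0,0,0,85,0,-30,-40,0,0,0,85,-5,-45,0,0,0,0,85,-5,-45,0,0,0,0,85,-5,-40,0,0,0,0,85]'

```text
clock: 8.3
eef_pos: [486.0, 250.3, 227.9]
tool_rot: [-3.14, -0.001, -0.006]
force: [0.7, 0.4, 1.0]
width: 85.1
gripper_force: 0.0
```

>>> move_tool --offsets '[-5,-30,0,0,0,0,85,0,-20,0,0,0,0,85,0,0,0,0,0,0,85,0,0,0,0,0,0,85,0,0,0,0,0,0,85,0,0,0,0,0,0,85]'

```text
clock: 8.9
eef_pos: [482.4, 296.0, 227.4]
tool_rot: [3.141, -0.0, -0.009]
force: [0.3, -0.1, -0.7]
width: 85.1
gripper_force: 0.0
```

Run:
```python
from h import *
snap('wrist','w5');s=ctrl.read_state();print(s['eef_pos'],s['width'],s['qd'])
```

```text
[482.26284491 296.36570695 227.42818356] 85.0219341500398 [-0.00457181  0.00054887 -0.00623253 -0.00291688 -0.00242314 -0.00073206
 -0.00263663]
```

View pics/w5.png

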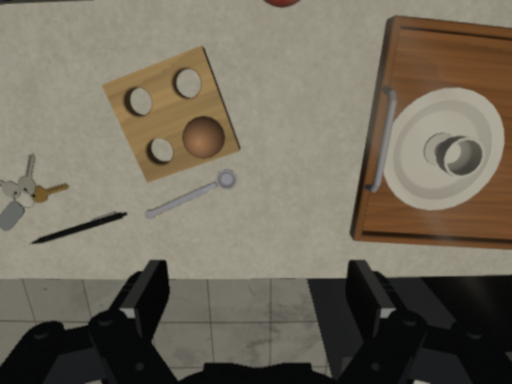

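The egg is at (204,137). The spoon's bowl is at (226,179) and its handle end at (149,214). The egg cup stands on the plate with its rim at about (462,156). I'll take a second view.

>>> move_tool --offsets '[20,-30,0,0,0,0,85,20,-30,0,0,0,0,85,0,0,0,0,0,0,85,0,0,0,0,0,0,85,0,0,0,0,0,0,85,0,0,0,0,0,0,85]'

```text
clock: 9.55
eef_pos: [521.9, 356.3, 227.5]
tool_rot: [3.141, 0.0, -0.008]
force: [0.4, 0.5, 0.5]
width: 84.6
gripper_force: 0.0
```

Run:
```python
from h import *
np.set_printoptions(precision=1,suppress=True)
snap('wrist','w6')
a,A=load('wrist','w5');b,B=load('wrist','w6')
print(np.load('pics/w6.npy'))
p0=onz([(204,137)],A,40);g=proj(p0,B)[0]
def egg(im,c):
    h=cv2.cvtColor(im,cv2.COLOR_BGR2HSV);m=cv2.inRange(h,(3,100,20),(20,255,160))
    z=np.zeros_like(m);cv2.circle(z,tuple(int(v) for v in c),32,255,-1);m=cv2.morphologyEx(m&z,cv2.MORPH_OPEN,np.ones((5,5)))
    k=max(cv2.findContours(m,cv2.RETR_EXTERNAL,2)[0],key=cv2.contourArea);return cv2.fitEllipse(cv2.convexHull(k))
ea,eb=egg(a,(204,137)),egg(b,g);print(ea,eb,tri([(ea[0],A),(eb[0],B)]),onz([ea[0]],A,38),onz([eb[0]],B,38),onz([egg(cv2.imread('pics/top0.png'),(124,188))[0]],cam('top'),38))
g2=proj(onz([(462,156)],A,61),B)[0];g3=proj(onz([(226,179),(149,214)],A,6),B);print(g2,g3)
o=np.zeros((600,800,3),np.uint8)
def crop(im,c,w,h,f):x,y=int(c[0]-w/2),int(c[1]-h/2);x=max(x,0);y=max(y,0);print((x,y));return cv2.resize(im[y:y+h,x:x+w],(w*f,h*f),interpolation=2)
for i,(im,cs) in enumerate(((a,[(204,137),(462,156),(187,195)]),(b,[g,g2,g3.mean(0)]))):
    for j,(c,(w,h)) in enumerate(zip(cs,((70,70),(80,70),(110,70)))):
        t=crop(im,c,w,h,3);x=[0,215,460][j];o[i*300:i*300+t.shape[0],x:x+t.shape[1]]=t[:, :800-x]
cv2.imwrite('pics/m3.png',o)
```

```text
[521.9 356.3 227.5   3.1   0.   -0. ]
((203.54989624023438, 136.20022583007812), (61.49882125854492, 63.85813903808594), 77.7573471069336) ((259.4874572753906, 170.3076171875), (56.33174514770508, 62.15771484375), 58.27283477783203) (array([518. , 353.6,  21.9]), [0.3, 0.3]) [[520.  351.1  38. ]] [[522.4 353.6  38. ]] [[536. 371.  38.]]
[509.6 193.2] [[276.3 209.4]
 [199.5 242.1]]
(169, 102)
(422, 121)
(132, 160)
(227, 138)
(469, 158)
(182, 190)
```

View pics/m3.png

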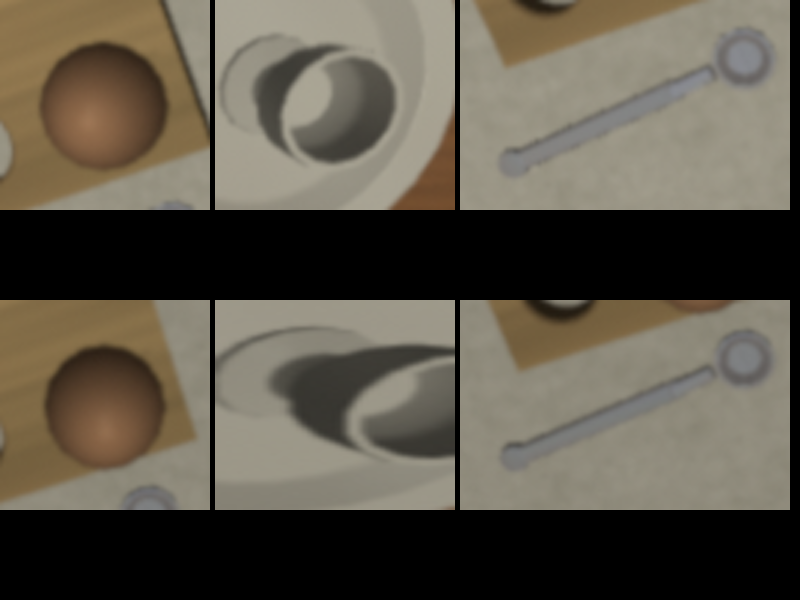

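By eye, the egg is at (203.7,137.3) in view 1 and (262,173.7) in view 2. The spoon's bowl is at (227,179.3) and (276.7,209.3), its handle tip at (146.5,215) and (196,242.7). The egg cup's rim is at (463.5,156) in view 1.

Run:
```python
from h import *
np.set_printoptions(precision=1,suppress=True)
a,A=load('wrist','w5');b,B=load('wrist','w6')
print('egg',tri([((203.7,137.3),A),((262,173.7),B)]),onz([(203.7,137.3)],A,38),onz([(262,173.7)],B,38))
bw=tri([((227,179.3),A),((276.7,209.3),B)]);hd=tri([((146.5,215),A),((196,242.7),B)]);print('bowl',bw,'end',hd)
p=onz([(227,179.3),(146.5,215)],A,6);q=onz([(276.7,209.3),(196,242.7)],B,6);print(p,q)
for r in(p,q):
    d=r[0]-r[1];print(np.linalg.norm(d),np.arctan2(d[1],d[0]),r[0]-d/np.linalg.norm(d)*55)
print('cup',onz([(463.5,156)],A,61))
h=cv2.cvtColor(b,cv2.COLOR_BGR2HSV);print(h[174,262],h[140,250],h[200,232],h[160,240])
```

```text
egg (array([519. , 350.8,  39.2]), [0.1, 0.1]) [[518.9 351.   38. ]] [[518.6 350.9  38. ]]
bowl (array([462.9, 332.2,   1.6]), [0.1, 0.1]) end (array([416.2, 436.6,  -0.6]), [0.1, 0.1])
[[464.1 331.8   6. ]
 [419.  433.9   6. ]] [[464.7 332.5   6. ]
 [419.5 435.2   6. ]]
111.66229635873503 -1.1553098176794405 [441.9 382.1   6. ]
112.2224689414485 -1.156504923302069 [442.5 382.8   6. ]
cup [[502.2  88.7  61. ]]
[ 14 122 121] [ 19 117 129] [ 19 116 121] [ 19 116 132]
```

The egg is at (518.8,350.9) with its centre at z≈39, which agrees with the text. The spoon's grasp point is (442,382.5), yaw -1.156. I'll descend on the egg.

>>> move_tool --offsets '[-3,5,45,0,0,0,85,0,0,45,0,0,0,85,0,0,45,0,0,0,85,0,0,35,0,0,0,85,0,0,20,0,0,0,85,0,0,10,0,0,0,85,0,0,0,0,0,0,85,0,0,0,0,0,0,85,0,0,0,0,0,0,85]'

```text
clock: 10.5
eef_pos: [520.2, 353.4, 29.0]
tool_rot: [-3.14, -0.002, -0.006]
force: [0.3, -0.0, 0.9]
width: 84.8
gripper_force: 0.0
```

>>> move_tool --offsets '[-1,2,6,0,0,0,70,0,0,3,0,0,0,60,0,0,0,0,0,0,52,0,0,0,0,0,0,40,0,0,0,0,0,0,40,0,0,0,0,0,0,40,0,0,0,0,0,0,40]'

```text
clock: 11.2
eef_pos: [518.1, 351.5, 18.6]
tool_rot: [-3.141, -0.0, -0.006]
force: [-1.5, 1.6, 1.8]
width: 42.2
gripper_force: 60.5
```

>>> move_tool --offsets '[0,0,-5,0,0,0,40,0,0,-15,0,0,0,40,0,0,-30,0,0,0,40,0,0,-40,0,0,0,40,0,0,-40,0,0,0,40,-5,20,-30,0,0,0,40,-10,40,-10,0,0,0,40,-10,45,0,0,0,0,40,-10,45,0,0,0,0,40,-10,45,0,0,0,0,40,-10,30,0,0,0,0,40,-5,15,0,0,0,0,40]'

```text
clock: 12.4
eef_pos: [455.5, 107.4, 189.3]
tool_rot: [3.14, 0.0, -0.011]
force: [-0.8, -0.3, -1.1]
width: 41.9
gripper_force: 60.8
```

>>> move_tool --offsets '[0,0,0,0,0,0,40,0,0,0,0,0,0,40,0,0,0,0,0,0,40,0,0,0,0,0,0,40]'

```text
clock: 12.8
eef_pos: [457.0, 112.8, 188.3]
tool_rot: [-3.141, -0.0, -0.004]
force: [-0.1, -0.2, -0.4]
width: 41.9
gripper_force: 60.8
```

Run:
```python
from h import *
snap('wrist','w7');s=ctrl.read_state();print(s['eef_pos'],s['width'],s['qd'])
```

```text
[456.83178778 112.51126229 188.17953972] 41.55428107345869 [ 0.00460035 -0.00081139  0.00554512  0.00692163 -0.00025755 -0.00102782
  0.0012852 ]
```

>>> move_tool --offsets '[20,20,0,0,0,0,40,0,0,0,0,0,0,40,0,0,0,0,0,0,40,0,0,0,0,0,0,40]'

```text
clock: 13.25
eef_pos: [475.9, 91.8, 188.1]
tool_rot: [-3.141, 0.001, -0.005]
force: [-1.0, -0.1, -1.5]
width: 42.0
gripper_force: 60.9
```

Run:
```python
from h import *
b,B=snap('wrist','w8');s=ctrl.read_state();print(s['eef_pos'],s['width'],s['qd'])
a,A=load('wrist','w7')
P=[502,88.5,61];pa,pb=proj([P],A)[0],proj([P],B)[0]
o=np.zeros((600,800,3),np.uint8)
o[:300,:400]=cv2.resize(a,(400,300))
for i,(im,p) in enumerate(((a,pa),(b,pb))):
    x,y=(int(max(v-35,0)) for v in p);print(p,x,y);t=cv2.resize(im[y:y+70,x:x+70],(280,280),interpolation=2);o[300:580,i*300:i*300+280]=t[:280]
o[:300,400:]=cv2.resize(b,(400,300))
cv2.imwrite('pics/m4.png',o)
```

```text
[475.8645442   91.84065034 188.13910095] 42.169402399100306 [-7.08723593e-04 -3.06052688e-03  8.04679479e-05  2.96575812e-03
  2.24895870e-03 -1.70653963e-03  1.70577153e-03]
[285.63556963 137.56438768] 250 102
[260.69749674 159.512413  ] 225 124
```

View pics/m4.png

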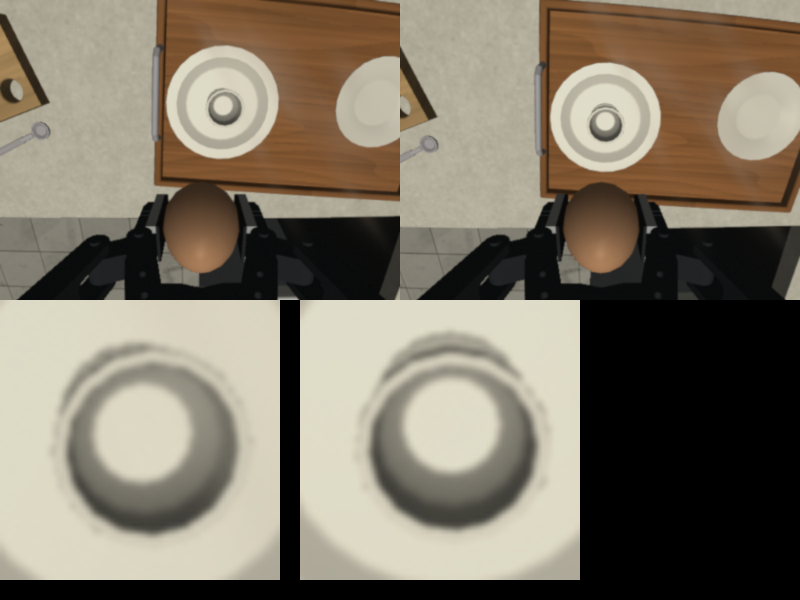

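The egg is held upright. The egg cup's inner rim is centred at (288.2,139.0) and (263.5,160.5).

Run:
```python
from h import *
np.set_printoptions(precision=1,suppress=True)
a,A=load('wrist','w7');b,B=load('wrist','w8')
p,q=(287.9,138.8),(263.3,160.4)
print(tri([(p,A),(q,B)]),onz([p],A,61),onz([q],B,61),R.from_euler('xyz',ctrl.read_state()['tool_rot']).as_matrix())
```

```text
(array([500.4,  86.2,  57.2]), [0.0, 0.0]) [[501.   86.6  61. ]] [[501.2  86.3  61. ]] [[ 1. -0. -0.]
 [-0. -1.  0.]
 [-0. -0. -1.]]
```

>>> move_tool --offsets '[12,3,0,0,0,0,40,12,2,10,0,0,0,40,0,0,35,0,0,0,40,0,0,35,0,0,0,40,0,0,25,0,0,0,40,0,0,10,0,0,0,40,0,0,4,0,0,0,40,0,0,0,0,0,0,40,0,0,0,0,0,0,40,0,0,0,0,0,0,40]'

```text
clock: 14.3
eef_pos: [501.3, 86.1, 70.4]
tool_rot: [-3.141, -0.002, -0.006]
force: [-0.2, -0.4, 0.3]
width: 42.4
gripper_force: 60.9
```

>>> move_tool --offsets '[-1,0,3,0,0,0,40,0,0,3,0,0,0,40,0,0,3,0,0,0,40,0,0,2,0,0,0,40,0,0,0,0,0,0,40,0,0,0,0,0,0,40]'

```text
clock: 14.9
eef_pos: [499.3, 85.8, 58.2]
tool_rot: [3.142, 0.0, -0.006]
force: [-0.6, -0.4, -0.4]
width: 41.8
gripper_force: 60.9
```

>>> move_tool --offsets '[1,-1,0.5,0,0,0,40,0,0,0.5,0,0,0,40,0,0,0,0,0,0,40]'

```text
clock: 15.2
eef_pos: [500.4, 86.8, 57.3]
tool_rot: [3.142, 0.0, -0.006]
force: [-0.9, 0.7, -0.2]
width: 42.3
gripper_force: 60.9
```

>>> move_tool --offsets '[0,0,0.5,0,0,0,40,0,0,0,0,0,0,40]'

```text
clock: 15.4
eef_pos: [500.4, 86.8, 56.9]
tool_rot: [3.142, -0.0, -0.006]
force: [-0.3, 0.2, 0.9]
width: 42.0
gripper_force: 60.9
```

>>> move_tool --offsets '[0,0,0.5,0,0,0,40,0,0,0,0,0,0,40]'

```text
clock: 15.6
eef_pos: [500.5, 86.8, 56.7]
tool_rot: [-3.142, -0.0, -0.006]
force: [-1.7, 0.8, 5.5]
width: 42.2
gripper_force: 61.2
```

>>> move_tool --offsets '[0,0,0.5,0,0,0,40,0,0,0,0,0,0,40]'

```text
clock: 15.8
eef_pos: [500.5, 86.8, 56.5]
tool_rot: [-3.141, -0.001, -0.006]
force: [-2.2, -0.1, 8.3]
width: 42.3
gripper_force: 61.7
```

Contact confirmed at 8 N on the wrist. I'll release and lift.

>>> move_tool --offsets '[0,0,0,0,0,0,44,0,0,0,0,0,0,48,0,0,0,0,0,0,56,0,0,0,0,0,0,70,0,0,0,0,0,0,85,0,0,0,0,0,0,85,0,0,-20,0,0,0,85,0,0,-40,0,0,0,85,0,0,-45,0,0,0,85,0,0,-45,0,0,0,85,-25,0,-30,0,0,0,85,-25,0,0,0,0,0,85]'

```text
clock: 17.0
eef_pos: [452.9, 87.6, 239.6]
tool_rot: [-3.139, -0.009, -0.007]
force: [0.5, 0.2, -0.2]
width: 85.0
gripper_force: 0.0
```

>>> move_tool --offsets '[0,0,0,0,0,0,85,0,0,0,0,0,0,85,0,0,0,0,0,0,85]'

```text
clock: 17.3
eef_pos: [451.1, 87.2, 235.6]
tool_rot: [3.141, -0.0, -0.006]
force: [0.5, 0.4, 0.4]
width: 84.8
gripper_force: 0.0
```

Run:
```python
from h import *
b,B=snap('wrist','w9');s=ctrl.read_state();print(s['eef_pos'],s['qpos'])
t=vision.get_image('top');sc=vision.get_image('scene');cv2.imwrite('pics/top9.png',t);cv2.imwrite('pics/scene9.png',sc)
o=np.zeros((600,800,3),np.uint8);o[:300,:400]=cv2.resize(b,(400,300));o[:300,400:]=cv2.resize(t[130:250,170:330],(400,300),interpolation=2)
o[300:600,:400]=cv2.resize(sc[150:270,200:360],(400,300),interpolation=2)
cv2.imwrite('pics/m5.png',o)
```

```text
[451.09428264  87.16111396 235.46851557] [-0.37032694  0.35699367  0.15814577  2.02493953 -0.07916857  0.76532409
 -1.74209641]
```

View pics/m5.png

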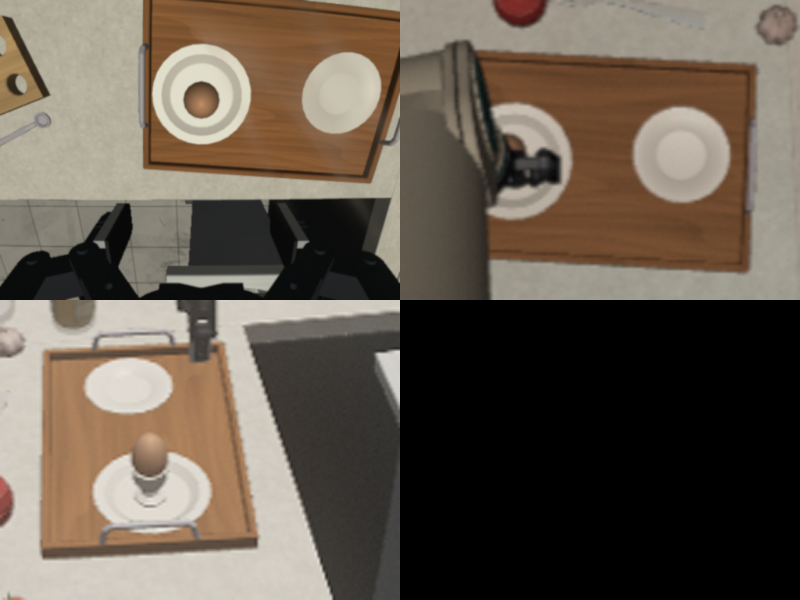

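The egg stands upright, point up, in the egg cup at the middle of the plate. Next is the coffee cup.

>>> move_tool --offsets '[-2,30,0,0,0,0,85,-2,45,0,0,0,0,85,-2,48,0,0,0,0,85,-2,48,0,0,0,0,85,-2,48,0,0,0,0,85,-2,48,0,0,0,0,85,-2,48,0,0,0,0,85,-2,48,0,0,0,0,85,-2,40,0,0,0,0,85,-2,25,0,0,0,0,85,0,10,0,0,0,0,85,0,0,0,0,0,0,85]'

```text
clock: 18.65
eef_pos: [427.4, -351.6, 235.2]
tool_rot: [-3.141, 0.001, -0.008]
force: [0.1, 0.3, 0.2]
width: 84.7
gripper_force: 0.0
```

>>> move_tool --offsets '[0,0,0,0,0,-0.146,85,0,0,0,0,0,-0.146,85,0,0,0,0,0,-0.146,85,0,0,0,0,0,-0.146,85,0,0,0,0,0,-0.146,85,0,0,0,0,0,-0.146,85,0,0,0,0,0,-0.146,85,0,0,0,0,0,-0.146,85,0,0,0,0,0,0,85,0,0,0,0,0,0,85,0,0,0,0,0,0,85]'

```text
clock: 19.75
eef_pos: [428.0, -349.8, 235.8]
tool_rot: [-3.141, -0.0, 1.161]
force: [-0.4, 0.0, 0.3]
width: 85.1
gripper_force: 0.0
```

Run:
```python
from h import *
i1,C1=load('wrist','w1')
def brown(im,c):
    h=cv2.cvtColor(im,cv2.COLOR_BGR2HSV)
    m=(((h[...,0]<12)|(h[...,0]>172))&(h[...,1]>110)&(h[...,2]>40)).astype(np.uint8)*255;z=np.zeros_like(m);cv2.circle(z,tuple(int(v) for v in c),45,255,-1)
    k=max(cv2.findContours(m&z,cv2.RETR_EXTERNAL,2)[0],key=cv2.contourArea);return cv2.fitEllipse(cv2.convexHull(k))
b,B=snap('wrist','w10');g=proj([[427.8,-349.9,50]],B)[0];e=brown(b,g);f=brown(i1,(166,153));print(g,e)
print(onz([e[0]],B,50),tri([(e[0],B),(f[0],C1)]))
s=ctrl.read_state();print(s['eef_pos'],s['tool_rot'],s['qpos'][6])
cv2.imwrite('pics/m6.png',b)
```

```text
[256.44837459 171.51057225] ((255.9110870361328, 170.7975311279297), (50.85757827758789, 51.379302978515625), 77.22918701171875)
[[ 427.58817667 -348.9557433    50.        ]] (array([ 427.08583933, -349.83344492,   46.35427965]), [0.1, 0.1])
[ 427.92792028 -350.0260365   235.81610194] [-3.14140919e+00 -1.03988549e-04  1.16080269e+00] 0.1641889775342306
```

View pics/m6.png

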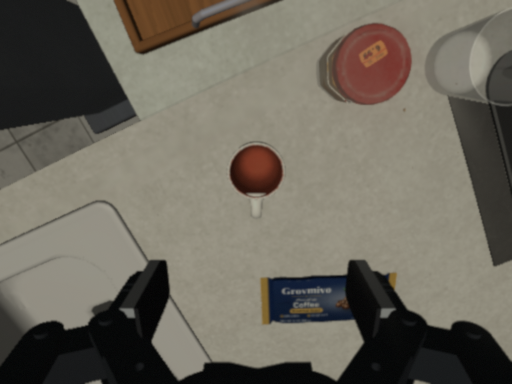

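The handle points straight down the image from (256,196) to (256,216), so the yaw matches. The coffee cup's axis at (427.5,-349.5) lies under the TCP, so I descend and grip.

>>> move_tool --offsets '[0,0,30,0,0,0,85,0,0,45,0,0,0,85,0,0,45,0,0,0,85,0,0,45,0,0,0,85,0,0,30,0,0,0,85,0,0,14,0,0,0,85,0,0,6,0,0,0,85,0,0,0,0,0,0,85,0,0,0,0,0,0,85]'

```text
clock: 20.7
eef_pos: [428.7, -351.4, 22.2]
tool_rot: [3.139, 0.001, 1.161]
force: [0.4, -0.3, -0.2]
width: 85.1
gripper_force: 0.0
```

>>> move_tool --offsets '[0,0,0,0,0,0,72,0,0,0,0,0,0,66,0,0,0,0,0,0,50,0,0,0,0,0,0,50,0,0,0,0,0,0,50,0,0,0,0,0,0,50,0,0,0,0,0,0,50]'

```text
clock: 21.4
eef_pos: [428.0, -351.0, 22.3]
tool_rot: [3.14, 0.0, 1.162]
force: [-0.6, 0.9, 9.8]
width: 59.1
gripper_force: 62.2
```

>>> move_tool --offsets '[0,0,-10,0,0,0,50,0,0,-30,0,0,0,50,0,0,-40,0,0,-0.111,50,0,0,-40,0,0,-0.111,50,0,0,-30,0,0,-0.112,50,30,7,0,0,0,0,50,42,10,0,0,0,0,50,42,10,0,0,0,0,50,42,10,0,0,0,0,50,42,10,0,0,0,0,50,28,7,0,0,0,0,50,12,2,0,0,0,0,50]'

```text
clock: 22.6
eef_pos: [502.4, -113.7, 171.5]
tool_rot: [3.14, -0.002, 1.501]
force: [0.4, 0.5, -1.1]
width: 58.8
gripper_force: 65.0
```

>>> move_tool --offsets '[0,0,0,0,0,0,50,0,0,0,0,0,0,50,0,0,0,0,0,0,50]'

```text
clock: 22.9
eef_pos: [500.6, -119.9, 170.8]
tool_rot: [-3.141, 0.001, 1.492]
force: [0.5, -1.0, -1.4]
width: 58.8
gripper_force: 65.0
```

Run:
```python
from h import *
s=ctrl.read_state();t=T_tool(s);print(t[:3,:3].T@(np.array([503,-116,35.3])-t[:3,3]))
```

```text
[  4.23520364   2.13527111 135.49986997]
```

>>> move_tool --offsets '[3,2,30,0,0,0,50,0,0,40,0,0,0,50,0,0,30,0,0,0,50,0,0,20,0,0,0,50,0,0,6,0,0,0,50,0,0,0,0,0,0,50,0,0,0,0,0,0,50,0,0,0,0,0,0,50]'

```text
clock: 23.7
eef_pos: [504.5, -115.2, 46.0]
tool_rot: [3.139, 0.0, 1.495]
force: [-0.8, 0.5, -1.8]
width: 58.6
gripper_force: 65.0
```

Run:
```python
from h import *
s=ctrl.read_state();t=T_tool(s);print(t[:3,:3].T@(np.array([503,-116,35.3])-t[:3,3]))
```

```text
[-0.90613981 -1.47823367 10.72980612]
```

>>> move_tool --offsets '[0,-1,4,0,0,0,50,0,0,3,0,0,0,50,0,0,1,0,0,0,50,0,0,0,0,0,0,50,0,0,0,0,0,0,50]'

```text
clock: 24.2
eef_pos: [502.6, -114.6, 36.8]
tool_rot: [-3.142, -0.0, 1.496]
force: [-0.7, -0.1, -2.0]
width: 58.7
gripper_force: 65.0
```

>>> move_tool --offsets '[0,0,1,0,0,0,50,0,0,0.5,0,0,0,50,0,0,0,0,0,0,50]'

```text
clock: 24.5
eef_pos: [502.7, -114.6, 35.5]
tool_rot: [3.141, -0.0, 1.496]
force: [0.5, 0.4, 0.9]
width: 58.7
gripper_force: 65.2
```

>>> move_tool --offsets '[-1,0,0.7,0,0,0,50,0,0,0,0,0,0,50]'

```text
clock: 24.7
eef_pos: [502.7, -114.9, 35.4]
tool_rot: [3.141, -0.001, 1.496]
force: [-2.5, 2.0, 8.4]
width: 58.6
gripper_force: 65.8
```

>>> move_tool --offsets '[0,0,0,0,0,0,62,0,0,0,0,0,0,70,0,0,0,0,0,0,85,0,0,0,0,0,0,85,0,0,-20,0,0,0,85,0,0,-40,0,0,0,85,0,0,-45,0,0,0,85,0,0,-45,0,0,0,85,20,0,-40,0,0,0,85,0,0,0,0,0,0,85,0,0,0,0,0,0,85,0,0,0,0,0,0,85]'

```text
clock: 25.9
eef_pos: [502.9, -96.2, 223.4]
tool_rot: [-3.139, 0.0, 1.495]
force: [-1.1, 0.2, -0.4]
width: 85.0
gripper_force: 0.0
```

Run:
```python
from h import *
b,B=snap('wrist','w11');s=ctrl.read_state();print(s['eef_pos'])
t=vision.get_image('scene')
o=np.zeros((384,800,3),np.uint8);o[:,:512]=b;o[:216,512:]=cv2.resize(t[140:260,200:360],(288,216),interpolation=2);cv2.imwrite('pics/m7.png',o)
```

```text
[502.77671889 -96.20519405 223.09350285]
```

View pics/m7.png

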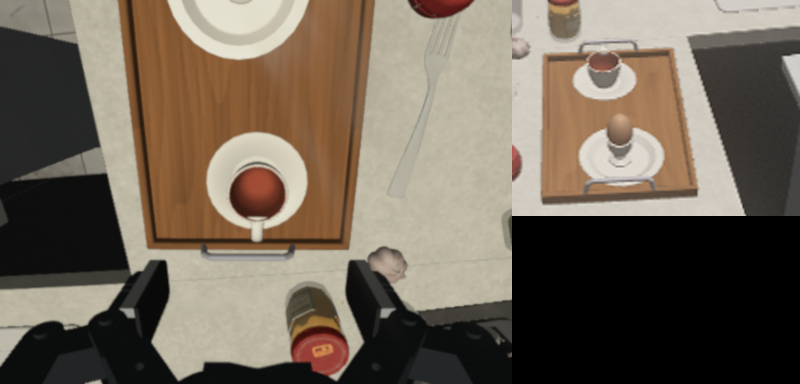

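The coffee cup stands upright on the saucer with its handle to the tray's right: rim at (257,193), saucer at (257,180). On to the spoon.

>>> move_tool --offsets '[25,-5,0,0,0,0,50,40,-9,0,0,0,0,50,47,-10,0,0,0,0,50,47,-10,0,0,0,0,50,47,-10,0,0,0,0,50,47,-10,0,0,0,0,50,47,-10,0,0,0,0,50,47,-10,0,0,0,0,50,47,-10,0,0,0,0,50,40,-8,0,0,0,0,50,25,-5,0,0,0,0,50,10,0,0,0,0,0,50]'

```text
clock: 27.2
eef_pos: [440.6, 382.1, 223.1]
tool_rot: [-3.139, 0.0, 1.5]
force: [0.3, -1.0, 0.9]
width: 49.9
gripper_force: 0.0
```

>>> move_tool --offsets '[0,0,0,0,0,-0.12,50,0,0,0,0,0,-0.12,50,0,0,0,0,0,-0.12,50,0,0,0,0,0,-0.13,50,0,0,0,0,0,0,50,0,0,0,0,0,0,50,0,0,0,0,0,0,50]'

```text
clock: 27.9
eef_pos: [442.8, 378.4, 224.3]
tool_rot: [-3.141, 0.001, 1.983]
force: [-0.1, 0.8, 0.6]
width: 50.2
gripper_force: 0.0
```

Run:
```python
from h import *
np.set_printoptions(precision=2,suppress=True)
b,B=snap('wrist','w12');s=ctrl.read_state();t=T_tool(s);print(t[:3,:3].T@(np.array([442.2,382.5,0])-t[:3,3]),s['qpos'][6])
print(proj([[464.4,332.2,6],[442.2,382.5,8],[419.3,434.6,6]],B))
w,W=load('wrist','w11');print('mug',onz([(257.5,193.5)],W,63),'saucer',onz([(257,180)],W,21))
cv2.imwrite('pics/m8.png',b)
```

```text
[  3.77   1.18 224.41] -0.5805696535436041
[[257.81 204.87]
 [257.66 160.74]
 [257.57 109.64]]
mug [[ 502.13 -113.14   63.  ]] saucer [[ 501.67 -111.14   21.  ]]
```

View pics/m8.png

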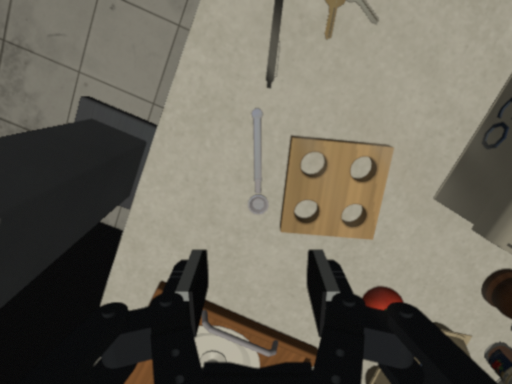

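The spoon's bowl is at (259,203) and its handle end at (257,109), within 2 px of the prediction. The rack is about 34 mm from the handle, so I'll descend with a narrow opening.

>>> move_tool --offsets '[4,1,40,0,0,0,22,0,0,45,0,0,0,22,0,0,45,0,0,0,22,0,0,40,0,0,0,22,0,0,25,0,0,0,22,0,0,12,0,0,0,22,0,0,0,0,0,0,22,0,0,0,0,0,0,22,0,0,0,0,0,0,22]'

```text
clock: 28.85
eef_pos: [442.7, 384.3, 19.3]
tool_rot: [3.139, -0.001, 1.985]
force: [0.2, -0.1, 0.8]
width: 21.9
gripper_force: 0.0
```

Run:
```python
from h import *
s=ctrl.read_state();t=T_tool(s);print(t[:3,:3].T@(np.array([442.2,382.5,2.5])-t[:3,3]))
```

```text
[-1.41945205 -1.26724861 16.78743754]
```

>>> move_tool --offsets '[0,-1,6,0,0,0,22,0,0,5,0,0,0,22,0,0,3,0,0,0,22,0,0,0,0,0,0,22,0,0,0,0,0,0,22]'

```text
clock: 29.35
eef_pos: [440.8, 382.9, 3.5]
tool_rot: [-3.141, 0.0, 1.986]
force: [0.2, -0.3, 0.7]
width: 21.8
gripper_force: 0.0
```

>>> move_tool --offsets '[0,0,0,0,0,0,14,0,0,0,0,0,0,4,0,0,0,0,0,0,4,0,0,0,0,0,0,4,0,0,0,0,0,0,4,0,0,0,0,0,0,4,0,0,0,0,0,0,4]'

```text
clock: 30.05
eef_pos: [441.0, 383.1, 3.9]
tool_rot: [3.141, -0.0, 1.986]
force: [-0.3, 0.0, 4.9]
width: 6.1
gripper_force: 59.0
```

>>> move_tool --offsets '[0,0,-8,0,0,0,4,0,0,-25,0,0,0,4,0,0,-45,0,0,0,4,0,0,-45,0,0,0,4,-20,-7,-45,0,0,0,4,-44,-14,-10,0,0,0,4,-46,-15,0,0,0,0,4,-46,-15,0,0,0,0,4,-46,-15,0,0,0,0,4,-46,-15,0,0,0,0,4,-46,-15,0,0,0,0,4,-42,-14,0,0,0,0,4]'

```text
clock: 31.25
eef_pos: [475.3, 28.5, 181.9]
tool_rot: [-3.141, 0.0, 1.985]
force: [1.1, -0.1, -1.0]
width: 6.4
gripper_force: 58.8
```

>>> move_tool --offsets '[-30,-10,0,0,0,0,4,-16,-6,0,0,0,-0.13,4,0,0,0,0,0,-0.135,4,0,0,0,0,0,-0.135,4,0,0,0,0,0,-0.135,4,0,0,0,0,0,-0.135,4,0,0,0,0,0,-0.135,4,0,0,0,0,0,-0.135,4,0,0,0,0,0,-0.14,4,0,0,0,0,0,0,4,0,0,0,0,0,0,4,0,0,0,0,0,0,4]'

```text
clock: 32.45
eef_pos: [479.4, -17.5, 181.7]
tool_rot: [-3.141, -0.0, 3.063]
force: [0.1, 0.5, -0.4]
width: 6.2
gripper_force: 58.8
```

Run:
```python
from h import *
b,B=snap('wrist','w13');cv2.imwrite('pics/m9.png',b)
s=ctrl.read_state();t=T_tool(s);print(t[:3,:3].T@(np.array([480.3,-17.4,12])-t[:3,3]))
```

```text
[ -0.79515933   0.20487709 169.70439738]
```

View pics/m9.png

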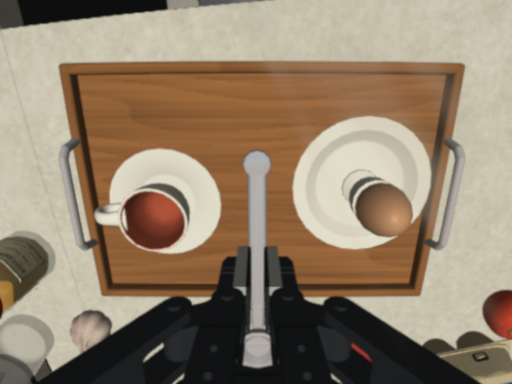

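The spoon is held straight along the tray: handle end at (257,160) towards the eater, bowl at the far end, midway between plate and saucer. I'll lower it.

>>> move_tool --offsets '[-1,0,25,0,0,0,4,0,0,40,0,0,0,4,0,0,40,0,0,0,4,0,0,30,0,0,0,4,0,0,16,0,0,0,4,0,0,8,0,0,0,4,0,0,0,0,0,0,4,0,0,0,0,0,0,4,0,0,0,0,0,0,4]'

```text
clock: 33.4
eef_pos: [481.4, -17.5, 23.6]
tool_rot: [3.141, 0.002, 3.065]
force: [0.5, 0.1, -0.4]
width: 6.1
gripper_force: 58.8
```

>>> move_tool --offsets '[0,0,4,0,0,0,4,0,0,3,0,0,0,4,0,0,1,0,0,0,4,0,0,0,0,0,0,4,0,0,0,0,0,0,4]'

```text
clock: 33.9
eef_pos: [480.5, -17.5, 14.6]
tool_rot: [3.142, -0.0, 3.066]
force: [-0.1, 0.1, -0.1]
width: 6.2
gripper_force: 58.8
```

>>> move_tool --offsets '[0,0,0.7,0,0,0,4,0,0,0,0,0,0,4,0,0,0,0,0,0,4]'

```text
clock: 34.2
eef_pos: [480.5, -17.5, 13.9]
tool_rot: [-3.142, 0.0, 3.066]
force: [-0.2, 0.5, 0.1]
width: 6.2
gripper_force: 58.8
```

>>> move_tool --offsets '[0,0,0.7,0,0,0,4,0,0,0.5,0,0,0,4,0,0,0,0,0,0,4]'

```text
clock: 34.5
eef_pos: [480.5, -17.5, 12.7]
tool_rot: [-3.142, -0.0, 3.066]
force: [0.5, -0.2, -0.1]
width: 5.9
gripper_force: 58.8
```

>>> move_tool --offsets '[0,0,0.5,0,0,0,4,0,0,0,0,0,0,4]'

```text
clock: 34.7
eef_pos: [480.5, -17.5, 12.2]
tool_rot: [3.142, -0.0, 3.066]
force: [-0.7, -0.4, -0.9]
width: 5.9
gripper_force: 58.8
```

>>> move_tool --offsets '[0,0,0.5,0,0,0,4,0,0,0,0,0,0,4]'

```text
clock: 34.9
eef_pos: [480.6, -17.5, 11.9]
tool_rot: [-3.141, 0.0, 3.066]
force: [-1.5, 1.1, 2.5]
width: 6.0
gripper_force: 59.1
```

Contact: the wrist z reading went from -0.9 to +2.5 N. I'll release narrowly, lift, and look.

>>> move_tool --offsets '[0,0,0.3,0,0,0,10,0,0,0,0,0,0,18,0,0,0,0,0,0,20,0,0,0,0,0,0,20,0,0,-15,0,0,0,20,0,0,-40,0,0,0,20,0,0,-45,0,0,0,20,0,0,-45,0,0,0,20,0,0,-45,0,0,0,20,-40,0,0,0,0,0,20,-40,0,0,0,0,0,20,-10,0,0,0,0,0,20]'

```text
clock: 36.1
eef_pos: [574.2, -25.2, 202.0]
tool_rot: [3.141, 0.004, 3.063]
force: [-0.7, -0.6, -0.3]
width: 19.6
gripper_force: 0.0
```

>>> move_tool --offsets '[0,0,0,0,0,0,20,0,0,0,0,0,0,20,0,0,0,0,0,0,20]'

```text
clock: 36.4
eef_pos: [568.6, -24.1, 201.1]
tool_rot: [-3.141, -0.002, 3.067]
force: [-0.3, 0.0, 0.2]
width: 20.1
gripper_force: 0.0
```

Run:
```python
from h import *
b,B=snap('wrist','w14');t=vision.get_image('scene')
s=ctrl.read_state();print(s['eef_pos'])
o=np.zeros((384,800,3),np.uint8);o[:,:512]=b;o[:216,512:]=cv2.resize(t[140:260,200:360],(288,216),interpolation=2);cv2.imwrite('pics/m10.png',o)
```

```text
[569.13085785 -24.25213394 201.38436982]
```

View pics/m10.png

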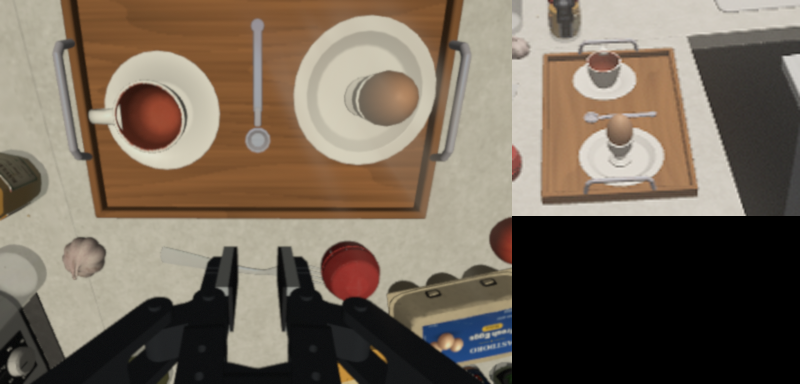

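All is in place: spoon bowl at (258,140), handle end at (258,22), coffee cup on the saucer with its handle to the tray's right, egg in its cup on the plate. I'll check the numbers and hand in only if they fit.

Run:
```python
from h import *
b,B=load('wrist','w14')
p=onz([(258,140),(258,22)],B,14);d=p[0]-p[1]
q=Rz=R.from_euler('z',.076).apply(p[0]-[498.6,-14.8,0]);print('bowl in tray',q,'yaw err',np.arctan2(d[1],d[0])+.076,np.linalg.norm(d))
print('mug',onz([(150,117)],B,63),'saucer',onz([(161.5,110)],B,21),'plate',onz([(364.5,90)],B,22))
ok=8<q[0]<88 and abs(q[1])<20 and abs(np.arctan2(d[1],d[0])+.076)<.2
if ok: print(ctrl.finish_job())
```

```text
bowl in tray [37.9166138  -3.15988393 14.        ] yaw err 0.0020284245333329898 110.11055340962866
mug [[ 501.47217959 -112.08084067   63.        ]] saucer [[ 498.21240868 -113.59381755   21.        ]] plate [[494.13008273  85.5805219   22.        ]]
the job is handed in; nothing more can be done
None
```

The tray is laid and the job was handed in at about 36 s of the 109 s allowed. The hand-in gave no verdict back; my last camera checks put the egg cup, egg, coffee cup and spoon where the task asks.

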